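# Roll the praline carton to the end stop and take it off

### The job

Roll the tall praline carton that stands on the rollers along the roller track until it is right up against the end stop, without lifting it on the way. Then lift it well clear of the rollers and set it down gently, upright and flat on the floor of the empty aluminium tray, and let go. Leave the low carton that waits behind it on the rollers where it is.

Things in the scene. Friction and masses are not known exactly. Their poses are not given: they have to be found in the camera images.
- carton: Tall brown cardboard carton on the rollers, 58 x 90 x 80 mm (its x, y, z; the 90 mm side lies along the track, the 58 mm side across it), 0.2 to 0.42 kg, closed, rigid, with a blank white label on each long side and paper tape over the top. Origin: centre of its underside. A carton just like it stands on the bench beside the track: not that one.
- track: Fixed track, 100 x 540 mm, of 17 grey level rollers, tops 57 mm above the bench; cartons roll freely, stay where left. Origin: centre, at bench height; x across (away from the robot), y along, away from the stop. The stop, a dark plate across the -y end, 92 mm high, has its face at y = -251 mm: the carton touches it with its origin at y = -206 mm. Rails 84 mm apart rise 10 mm over the rollers.
- low_carton: Low brown carton that waits on the same rollers behind the tall one (farther from the stop, at least 70 mm clear of it), 66 x 100 x 36 mm (x, y, z), origin at the centre of its underside. It is to be left alone.
- tray: Empty bare aluminium tray fixed on the bench, 180 x 180 mm outside, rim 16 mm above the bench, walls and floor 3 mm thick. It stands either just past the end stop or beside the stop on the side away from the robot; a brown chocolate mould of the same outline is at the other place. Origin: centre of its underside, on the bench.
There are look-alikes about, which are no part of the job. Leave any blue look-alike of the carton alone.

How it is judged:
By the outcome, as a careful person would: the job done as asked, in the order asked, and still so for the second after the job is handed in, with the robot touching nothing.
It also fails if it takes over 56 s, if anything falls off the work surface, if the arm or the gripper's body presses on something with over 40 N, if the wrist force passes 120 N, or if a joint passes its speed limit or range.

### The arm

A 6-joint arm with a two-finger parallel gripper is mounted at the origin on the work surface. World frame = base frame: x ahead of the robot, y to its left, z up, the work surface at z = 0. Lengths are in mm, angles in degrees, forces in N, time in s.
With the tool pointing down it reaches from about 300 to 850 mm from the base axis. Payload 4.2 kg.
Tool frame: the origin (TCP) lies on the centre line of the jaws, within the pads' length; the fingertips stand env.nose_length ahead of it and the grasp point (between the pads) lies 2 mm behind it (env.nose_length is the distance from the TCP to the fingertips, in mm); z points along the fingers, y is the direction in which the jaws open and shut (so a half turn about z gives the same grasp; the last joint's range is limited). The gripper opens to 91 mm and grips with 3 to 60 N. Pads are 32 mm wide; open, the fingers measure 118 mm over their backs; the gripper's body (76 mm by 178 mm) begins 60 mm behind the grasp point.
Start: joints at [67.494, 18.312, 89.639, -0, 72.044, -1.146], TCP at [209.432, 535.518, 230.976] pointing down, gripper open.
Joint ranges: [-177.97, 177.97], [-48.28, 115.42], [12.27, 149.76], [-77.06, 257.06], [2.81, 150.46], [-146.56, 146.56]. Speed limits (degrees/s): [147.25, 147.25, 180, 180, 180, 180].

### API

Orientations are given as [roll, pitch, yaw] about the fixed x, y, z axes, in that order (R = Rz(yaw) Ry(pitch) Rx(roll)).
In Python, from workcell import env gives the robot as it stands. The module is installed in compiled form; this text tells all that it offers.
- The arm moves only by the tool jog_arm, never from a script. Its argument "deltas" is a list that holds one entry, the list of rows, each a list of 5 numbers: the shift along the tool's x, y, z in m, then the turn about the tool's z in degrees, then the finger opening in m, from 0 to 0.0912. A call has 1 to 20 rows; each row is the pose to reach, as a shift and turn from the pose commanded when the call began, along the tool's axes at that moment; what a row does not reach only later rows make up. A row lasts 1/12 s, in which the tool goes at most 41.7 mm and 7.16 degrees, less where a joint would pass 70% of its speed; a pose out of reach is approached as far as the arm can. A call with a gripper value outside its range is refused whole. The fingers move at their own pace and stop on an object; "grip_force" is the grip in N (left out, the last holds). Time passes only in rows, so rows that repeat a pose let the fingers close. It gives the time, the measured TCP pose, the force and the opening at its end, in the units of the state.
- env.state(): the state, without advancing time (a new reading comes with each control period).
- env.grab_frame(name): name is "scene" or "top"; returns the picture (384x512x3 uint8, red, green, blue); there is no depth.
- env.camera_params(name): a dict with "fx", "fy", "cx", "cy" (pixels), "xyz" and "orientation" of the camera in the world. Camera axes: x right, y down, z forward; pixel columns grow to the right and rows downward; lengths in mm; the calibration is good to about 2 mm. A picture is of the moment at which its call begins. camera_params takes no time and is no camera call.
- env.job_done(): hands the job in, once; it reports no verdict.
Trained networks look in the newest picture that a camera, given by its name, has taken for a name from the list of things; names that differ only in an ending like _2 or _b are one class to them, and where a whole thing is asked for, a point or a joint stands for the part that bears it (a point fixed in the world has none). Each returns a list of dicts, best first, with "conf" (0 to 1); they miss things now and then, are a little off and sometimes report something else, mostly with a low value. They report only what shows in the picture. A call takes as long as a camera call. They do not tell look-alikes from the thing itself.
- env.look_for(camera, label): "xyz" ([x, y, z] in mm, in world coordinates, good to about 4 mm: the middle of the surface that is visible of it).
The state is a dict: "time_s": time; "qpos": joint angles; "qvel": joint speeds; "effort": joint torques, N m; "ee_pos": TCP position; "ee_rot": TCP orientation; "force": force on the tool from outside, world axes, zero at the start; "torque": the same for the moment, N m; "gripper_width": finger opening in mm.
Only numpy, scipy, OpenCV 4.12 (cv2) and the standard library are available. Lean on these libraries where they do the work, as an engineer would, in place of code of your own. Each camera call takes 0.05 s, during which the arm holds its last target.

## Working session

There is one attempt and no reset: what is moved stays moved. The work goes in short steps, Python scripts to look and compute and a tool call to move; the robot and the scene stay as the last step left them, time stands still between calls to the robot, and variables do not carry over. Pictures are saved under pics/ and viewed, and the job is handed in when it is done.

Besides the shell and the picture viewer there is one more tool, called as name(argument=value, ...), one argument or row to a line, values as JSON. jog_arm: Moves the arm, as the interface text tells. Its arguments: {"type":"object","properties":{"deltas":{"type":"array"},"grip_force":{"type":"number"}},"required":["deltas"]}

```bash
mkdir -p pics; cat > h.py <<'E'
import numpy as np,cv2
from workcell import env
from scipy.spatial.transform import Rotation as R
def cam(n):
    p=env.camera_params(n); return p,R.from_euler('xyz',p['orientation'],degrees=True).as_matrix(),np.array(p['xyz'])
def ray(n,u,v,z):
    p,M,t=cam(n); d=M@np.array([(u-p['cx'])/p['fx'],(v-p['cy'])/p['fy'],1]); return t+d*(z-t[2])/d[2]
def proj(n,X):
    p,M,t=cam(n); c=M.T@(np.array(X)-t); return np.array([p['fx']*c[0]/c[2]+p['cx'],p['fy']*c[1]/c[2]+p['cy']])
def save(n,f,crop=None,s=1):
    im=env.grab_frame(n)[:,:,::-1]
    if crop: a,b,c,d=crop; im=im[b:d,a:c]
    im=cv2.resize(im,None,fx=s,fy=s,interpolation=cv2.INTER_CUBIC); cv2.imwrite('pics/'+f,im)
E
python3 - <<'E'
from h import *
print(env.nose_length, env.state())
for n in('scene','top'):
    print(env.camera_params(n)); save(n,n+'0.png',s=1.5)
    for l in('carton','track','low_carton','tray'):
        for d in env.look_for(n,l): print(n,l,round(d['conf'],2),np.round(d['xyz']),np.round(proj(n,d['xyz'])))
E
```

```text
17.0 {'time_s': 0.0, 'qpos': array([ 6.74950986e+01,  1.83518496e+01,  8.97046889e+01, -2.08235572e-03,
        7.20423592e+01, -1.14361060e+00]), 'qvel': array([-0.10454338, -0.01215675,  0.04387807,  0.04343265,  0.01055507,
        0.03007365]), 'effort': array([-7.91080583e-05, -4.12479651e+01, -2.31975335e+01,  7.26001686e-02,
        4.55787464e-02, -1.64054909e-04]), 'ee_pos': array([209.2567279 , 535.08418103, 230.12978388]), 'ee_rot': array([-1.79901082e+02,  5.56422626e-06,  1.58639353e+02]), 'force': array([-0.42090859,  0.43132894, -0.05448865]), 'torque': array([-0.02345997,  0.02138555,  0.03326675]), 'gripper_width': 91.1669838161593}
{'fx': 356.81859177337157, 'fy': 356.81859177337157, 'cx': 255.4503490295427, 'cy': 188.99354006193323, 'xyz': array([1164.14222061,  389.79128527,  706.04388663]), 'orientation': array([-132.28910128,    0.30655115,  120.48875716])}
scene carton 0.79 [484.  49. 122.] [276. 160.]
scene carton 0.76 [ 646. -250.   63.] [154. 174.]
scene track 0.84 [488. 106.  50.] [293. 188.]
scene tray 0.66 [ 417. -315.    8.] [189. 143.]
{'fx': 394.62227927762234, 'fy': 394.62227927762234, 'cx': 251.62341833743284, 'cy': 189.67034641413278, 'xyz': array([ 477.86532507,   48.56979403, 1000.12921177]), 'orientation': array([-174.73912213,   -1.55135109,  -89.1860607 ])}
top carton 0.82 [ 627. -253.   80.] [369. 165.]
top carton 0.71 [463.  37. 134.] [246. 233.]
top track 0.6 [448.  57.  55.] [237. 238.]
top low_carton 0.77 [488. 285.  91.] [137. 220.]
top tray 0.81 [ 398. -301.    2.] [379. 260.]
```

View pics/scene0.png

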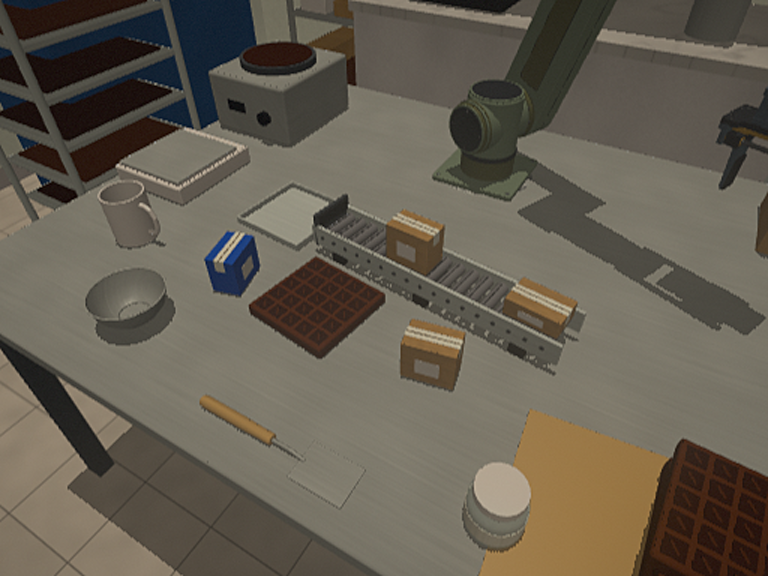

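View pics/top0.png

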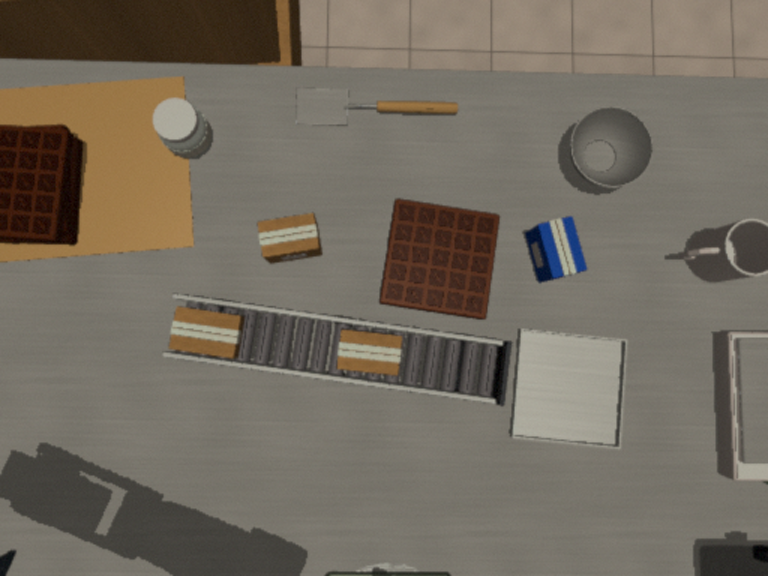

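The top view shows these candidates (1.5x pixels): a brown tall carton on the rollers at (370,353), its twin on the bench at (289,237), a blue one at (556,250) and the low carton at (205,332). The one on the rollers between the low carton and the stop fits. The bare tray is past the stop at (569,388), and the mould is at (440,258). I'll confirm with an enlarged crop.

```bash
python3 - <<'E'
from h import *
save('top','c1.png',(100,185,355,305),3.1)
save('scene','c2.png',(150,110,400,260),3.1)
E
```

```text
(no output)
```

View pics/c1.png

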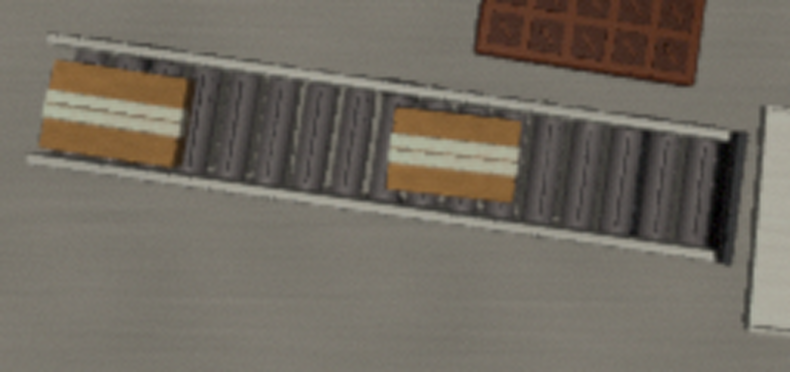

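View pics/c2.png

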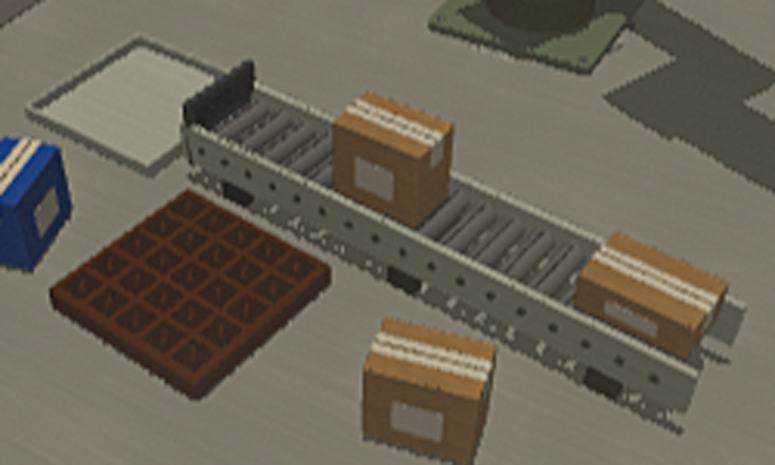

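```bash
cat >> h.py <<'E'
def C(x,y,z,n='top',o=(100,185),s=3.1): return ray(n,(x+.5)/s-.5+o[0],(y+.5)/s-.5+o[1],z)
E
python3 - <<'E'
from h import *
def rect(P):
    P=np.array(P); print(np.round(P[:,:2],1).tolist(),'ctr',P.mean(0).round(1))
    for i in range(4):
        d=P[(i+1)%4]-P[i]; print(np.linalg.norm(d).round(1),np.degrees(np.arctan2(d[1],d[0])).round(1))
print('carton');rect([C(*p,137) for p in [(394,108),(522,121),(516,203),(388,188)]])
print('low');rect([C(*p,93) for p in [(54,59),(191,78),(174,167),(39,149)]])
print('rail far'); a,b=C(48,38,67),C(728,135,67);print(a,b,np.degrees(np.arctan2(*(b-a)[1::-1])),np.linalg.norm(a-b))
print('rail near'); a,b=C(28,159,67),C(713,258,67);print(a,b,np.degrees(np.arctan2(*(b-a)[1::-1])))
print('stop top far/near', C(745,132,92),C(728,265,92))
im=env.grab_frame('top')[:,:,::-1]
print('tray');rect([ray('top',u/1.5,v/1.5,16) for u,v in [(518,330),(627,340),(620,447),(512,437)]])
s=env.state();print(s['time_s'])
E
```

```text
carton
[[491.5, 79.6], [483.7, -10.6], [426.5, -7.0], [435.8, 82.6]] ctr [459.4  36.2 137. ]
90.5 -94.9
57.3 176.4
90.1 84.1
55.9 -3.2
low
[[524.5, 331.7], [512.1, 231.0], [446.8, 241.1], [458.6, 339.5]] ctr [485.5 285.8  93. ]
101.5 -97.0
66.0 171.2
99.2 83.2
66.4 -6.8
rail far
[541.71101043 344.99648996  67.        ] [ 475.81907196 -173.05385074   67.        ] -97.24865161996105 522.223997011017
rail near
[450.45055171 355.7203579   67.        ] [ 383.02654809 -161.15953397   67.        ] -97.43194066065605
stop top far/near [ 478.27383663 -179.84707604   92.        ] [ 380.6112875  -166.62418242   92.        ]
tray
[[496.6, -212.6], [482.5, -396.2], [306.8, -380.2], [321.2, -201.3]] ctr [ 401.8 -297.6   16. ]
184.2 -94.4
176.4 174.8
179.5 85.4
175.7 -3.7
0.65
```

```bash
cat >> h.py <<'E'
O=np.array([461.5,82.2]);TY=-7.35
def T(x,y):
    a=np.radians(TY);c,s=np.cos(a),np.sin(a);return np.array([O[0]+c*x-s*y,O[1]+s*x+c*y])
def inT(p):
    a=np.radians(TY);c,s=np.cos(a),np.sin(a);d=np.array(p[:2])-O;return np.array([c*d[0]+s*d[1],-s*d[0]+c*d[1]])
def delta(frm,yaw,to,yawto):
    M=R.from_euler('xyz',[180,0,yaw],degrees=True).as_matrix()
    return (M.T@(np.array(to)-np.array(frm))/1000).round(4),round(-(yawto-yaw),2)
E
python3 - <<'E'
from h import *
print(delta([209.432,535.518,230.976],158.64,[*T(3,38),170],82.65), T(3,38))
print(inT([459.4,36.2]),inT([485.5,285.8]))
E
```

```text
(array([-0.3936, -0.2928,  0.061 ]), 75.99) [469.33669529 119.50397039]
[  3.80204228 -45.8906796 ] [ -2.24378248 204.99737911]
```

jog_arm(
  deltas=[
    [[-0.02, -0.015, 0.0, 4, 0.04], [-0.05, -0.037, 0.01, 9, 0.04], [-0.082, -0.06, 0.015, 15, 0.04], [-0.114, -0.084, 0.02, 21, 0.04], [-0.145, -0.108, 0.025, 27, 0.04], [-0.177, -0.132, 0.03, 33, 0.04], [-0.209, -0.155, 0.035, 39, 0.04], [-0.24, -0.178, 0.04, 45, 0.04], [-0.272, -0.202, 0.045, 51, 0.04], [-0.304, -0.226, 0.05, 57, 0.04], [-0.335, -0.25, 0.055, 63, 0.04], [-0.36, -0.268, 0.058, 68, 0.04], [-0.38, -0.283, 0.06, 73, 0.04], [-0.39, -0.29, 0.061, 76, 0.04], [-0.3936, -0.2928, 0.061, 76, 0.04], [-0.3936, -0.2928, 0.061, 76, 0.04]],
  ],
)

```text
time_s: 1.98
ee_pos: [469.7, 118.8, 169.9]
ee_rot: [-180.0, -0.0, 82.6]
force: [-0.5, 0.5, -0.4]
gripper_width: 39.6
```

```bash
python3 - <<'E'
from h import *
s=env.state();print(s); print(inT(s['ee_pos']))
save('top','t2.png',(100,160,355,330),3.1);save('scene','s2.png',(200,80,420,260),3.1)
E
```

```text
{'time_s': 1.9833, 'qpos': array([1.28286202e+01, 1.31231513e+01, 1.06503457e+02, 1.16890307e-02,
       6.03735020e+01, 2.02046815e+01]), 'qvel': array([ 2.03160274, -0.57592029,  0.58278837,  0.71630005,  0.41335246,
        0.70599323]), 'effort': array([-8.79930295e-01, -3.36192763e+01, -2.10135072e+01, -1.98490941e-02,
       -2.12352269e-02, -2.52032024e-02]), 'ee_pos': array([469.73366075, 118.82001223, 169.93512692]), 'ee_rot': array([-1.79996386e+02, -9.49722211e-03,  8.26181600e+01]), 'force': array([-0.53463846,  0.53417543, -0.42179909]), 'torque': array([-0.09167673,  0.05444144, -0.00368083]), 'gripper_width': 39.579485589476995}
[ 3.48120253 37.37244566]
```

View pics/t2.png

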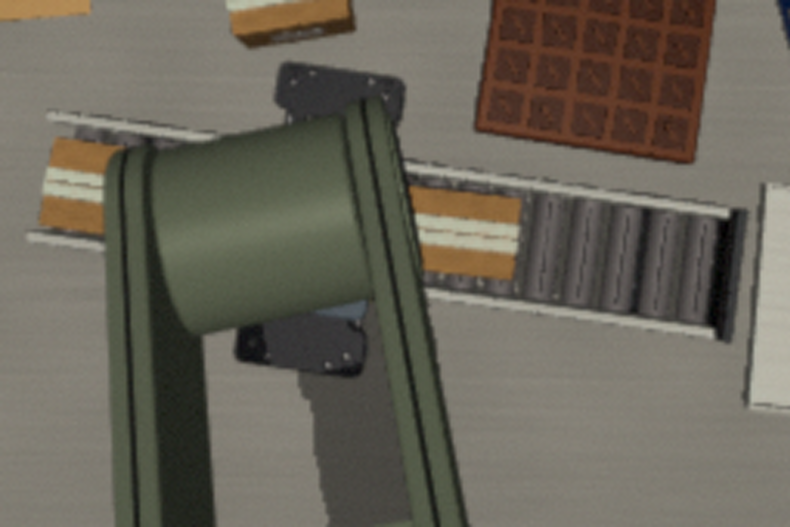

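View pics/s2.png

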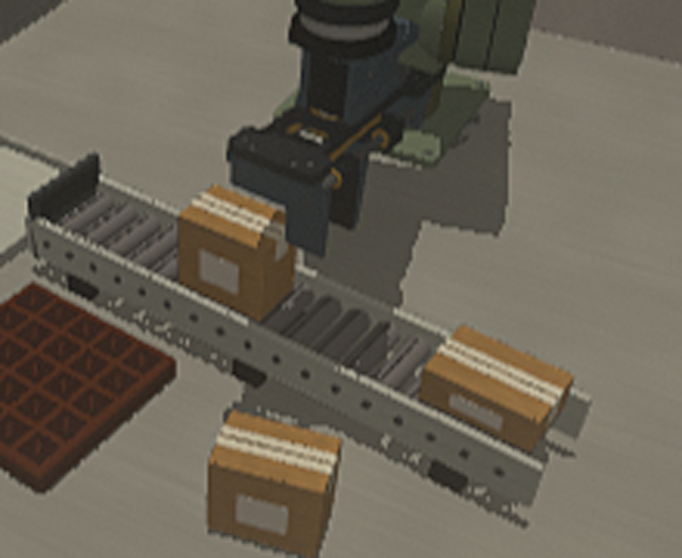

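The fingers stand behind the tall carton, clear of it and of the low one. The next move lowers them and pushes slowly.

jog_arm(
  deltas=[
    [[0.005, 0.0, 0.01, 0, 0.04], [0.008, 0.0, 0.03, 0, 0.04], [0.008, 0.0, 0.05, 0, 0.04], [0.008, 0.0, 0.065, 0, 0.04], [0.008, 0.0, 0.07, 0, 0.04], [0.008, 0.0, 0.07, 0, 0.04]],
  ],
)

```text
time_s: 2.58
ee_pos: [468.9, 128.2, 98.5]
ee_rot: [-179.8, 0.1, 82.7]
force: [-0.9, 0.3, 0.8]
gripper_width: 40.0
```

jog_arm(
  deltas=[
    [[-0.004, 0, 0, 0, 0.04], [-0.01, 0, 0, 0, 0.04], [-0.016, 0, 0, 0, 0.04], [-0.022, 0, 0, 0, 0.04], [-0.028, 0, 0, 0, 0.04], [-0.034, 0, 0, 0, 0.04], [-0.04, 0, 0, 0, 0.04], [-0.046, 0, 0, 0, 0.04], [-0.052, 0, 0, 0, 0.04], [-0.058, 0, 0, 0, 0.04], [-0.064, 0, 0, 0, 0.04], [-0.07, 0, 0, 0, 0.04], [-0.076, 0, 0, 0, 0.04], [-0.08, 0, 0, 0, 0.04], [-0.08, 0, 0, 0, 0.04]],
  ],
)

```text
time_s: 3.83
ee_pos: [459.8, 47.3, 99.9]
ee_rot: [-180.0, 0.0, 82.6]
force: [-0.0, 0.5, -0.2]
gripper_width: 39.8
```

```bash
python3 - <<'E'
from h import *
s=env.state();print(s['time_s'],s['ee_pos'],s['force'],inT(s['ee_pos']))
save('top','t3.png',(100,160,355,330),3.1);save('scene','s3.png',(180,80,420,260),3.1)
E
```

```text
3.8333 [459.82130332  47.28460472  99.87627262] [-0.03251648  0.4559072  -0.24907486] [  2.80182867 -34.84325769]
```

View pics/t3.png

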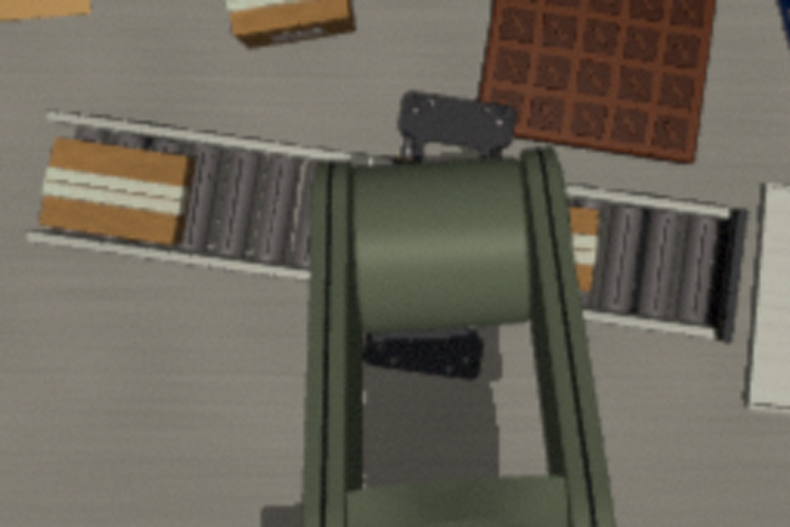

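View pics/s3.png

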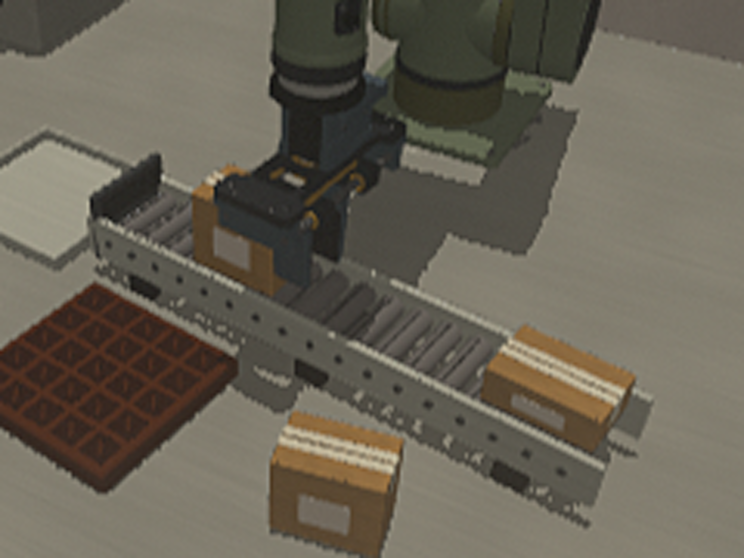

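```bash
python3 - <<'E'
from h import *
print(inT(C(599,209,137,o=(100,160))),inT(C(593,291,137,o=(100,160))))
E
```

```text
[  34.34484614 -143.98798726] [ -22.91779784 -147.38924125]
```

jog_arm(
  deltas=[
    [[-0.003, 0, 0, 0, 0.04], [-0.008, 0, 0, 0, 0.04], [-0.014, 0, 0, 0, 0.04], [-0.02, 0, 0, 0, 0.04], [-0.026, 0, 0, 0, 0.04], [-0.032, 0, 0, 0, 0.04], [-0.038, 0, 0, 0, 0.04], [-0.044, 0, 0, 0, 0.04], [-0.05, 0, 0, 0, 0.04], [-0.056, 0, 0, 0, 0.04], [-0.062, 0, 0, 0, 0.04], [-0.068, 0, 0, 0, 0.04], [-0.073, 0, 0, 0, 0.04], [-0.078, 0, 0, 0, 0.04], [-0.082, 0, 0, 0, 0.04], [-0.086, 0, 0, 0, 0.04], [-0.089, 0, 0, 0, 0.04], [-0.092, 0, 0, 0, 0.04], [-0.094, 0, 0, 0, 0.04], [-0.094, 0, 0, 0, 0.04]],
  ],
)

```text
time_s: 5.6
ee_pos: [448.0, -45.5, 99.9]
ee_rot: [-180.0, 0.0, 82.6]
force: [-0.4, -0.1, -0.8]
gripper_width: 40.1
```

jog_arm(
  deltas=[
    [[-0.001, 0, 0, 0, 0.04], [-0.002, 0, 0, 0, 0.04], [-0.003, 0, 0, 0, 0.04], [-0.004, 0, 0, 0, 0.04], [-0.005, 0, 0, 0, 0.04], [-0.006, 0, 0, 0, 0.04], [-0.007, 0, 0, 0, 0.04], [-0.008, 0, 0, 0, 0.04], [-0.008, 0, 0, 0, 0.04]],
  ],
)

```text
time_s: 6.35
ee_pos: [447.1, -53.3, 99.9]
ee_rot: [180.0, 0.0, 82.6]
force: [0.3, -0.7, 0.1]
gripper_width: 40.0
```

```bash
python3 - <<'E'
from h import *
s=env.state();print(s['time_s'],s['ee_pos'],s['force'],inT(s['ee_pos']))
save('top','t4.png',(200,160,400,310),4);save('scene','s4.png',(140,80,340,230),4)
E
```

```text
6.35 [447.05776542 -53.27732811  99.92567224] [ 0.32730589 -0.74512074  0.05018409] [   3.00806975 -136.21173256]
```

View pics/t4.png

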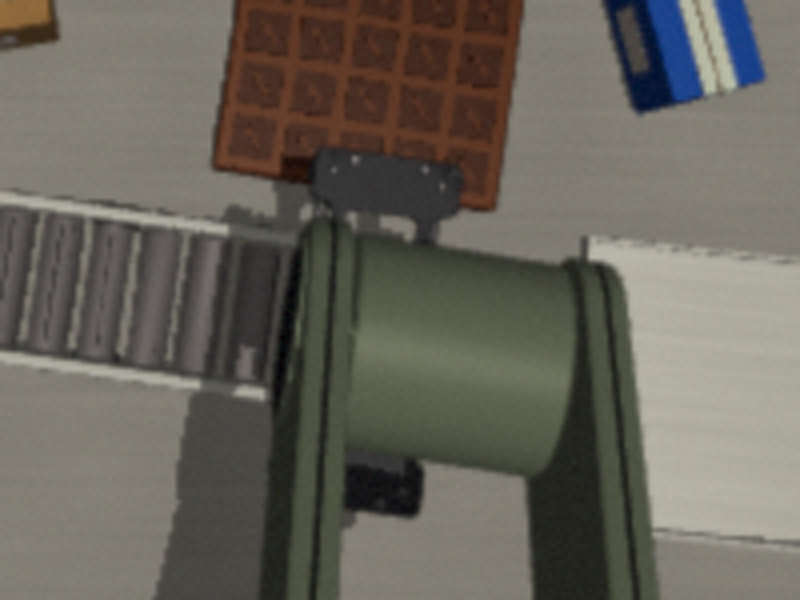

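View pics/s4.png

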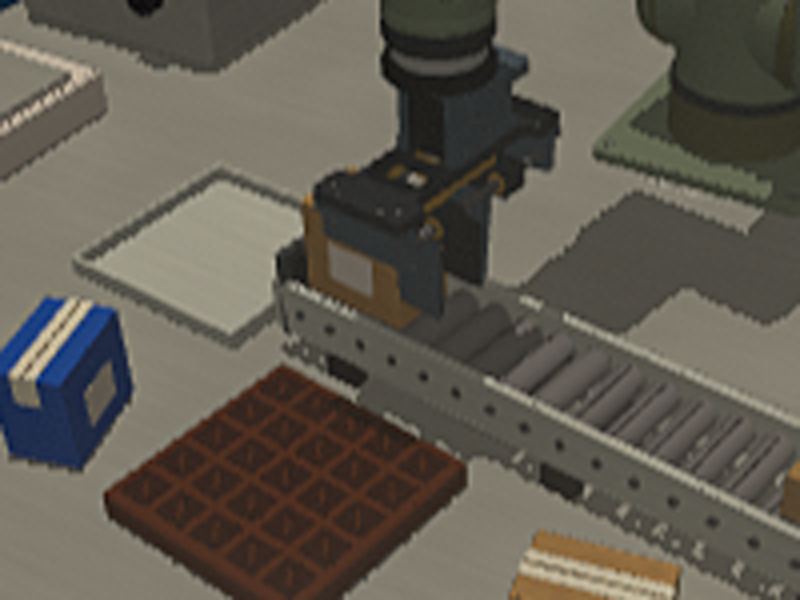

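The carton's front is close to the stop and there is no contact force yet, so I'll continue in 0.5–1 mm steps.

jog_arm(
  deltas=[
    [[-0.0005, 0, 0, 0, 0.04], [-0.001, 0, 0, 0, 0.04], [-0.0015, 0, 0, 0, 0.04], [-0.002, 0, 0, 0, 0.04], [-0.0025, 0, 0, 0, 0.04], [-0.003, 0, 0, 0, 0.04], [-0.003, 0, 0, 0, 0.04]],
  ],
)

```text
time_s: 7.03
ee_pos: [446.8, -56.0, 100.0]
ee_rot: [180.0, -0.0, 82.6]
force: [1.2, 0.8, 0.9]
gripper_width: 40.1
```

jog_arm(
  deltas=[
    [[-0.0005, 0, 0, 0, 0.04], [-0.001, 0, 0, 0, 0.04], [-0.0015, 0, 0, 0, 0.04], [-0.002, 0, 0, 0, 0.04], [-0.002, 0, 0, 0, 0.04]],
  ],
)

```text
time_s: 7.45
ee_pos: [447.9, -57.5, 100.3]
ee_rot: [179.8, -0.1, 82.6]
force: [3.8, 4.4, -0.7]
gripper_width: 39.9
```

jog_arm(
  deltas=[
    [[-0.0005, 0, 0, 0, 0.04], [-0.001, 0, 0, 0, 0.04], [-0.001, 0, 0, 0, 0.04], [-0.001, 0, 0, 0, 0.04]],
  ],
)

```text
time_s: 7.78
ee_pos: [448.3, -57.7, 100.4]
ee_rot: [179.8, -0.2, 82.6]
force: [4.9, 8.4, -0.1]
gripper_width: 39.7
```

```bash
python3 - <<'E'
from h import *
s=env.state();print(s['time_s'],s['ee_pos'],s['force'],s['torque'],inT(s['ee_pos']))
save('scene','s5.png',(190,110,270,170),10)
E
```

```text
7.7833 [448.27775975 -57.72559629 100.4472044 ] [ 4.87829788  8.38640638 -0.1070208 ] [ 1.37991329 -0.74469908  0.27581346] [   4.78710722 -140.46737607]
```

View pics/s5.png

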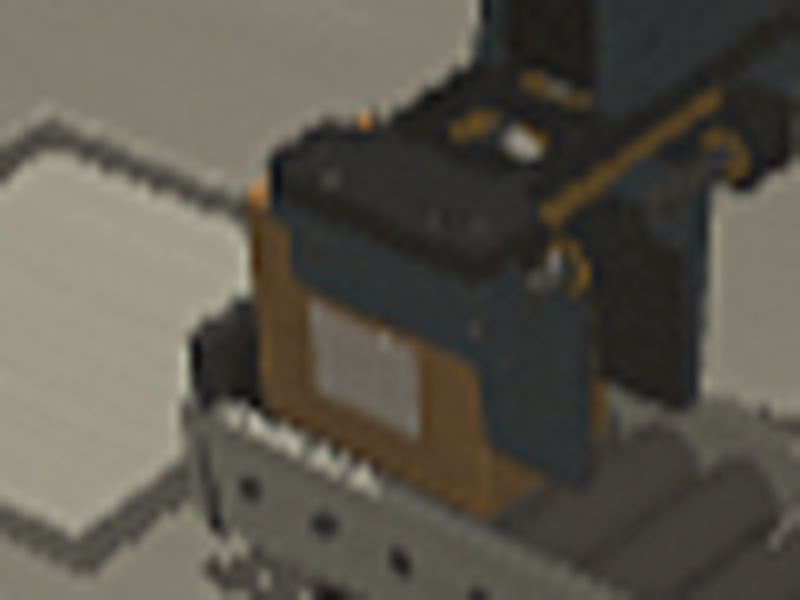

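Contact force is rising. I'll press a bit further so the carton squares up flush to the stop.

jog_arm(
  deltas=[
    [[-0.0005, 0, 0, 0, 0.04], [-0.001, 0, 0, 0, 0.04], [-0.0015, 0, 0, 0, 0.04], [-0.0015, 0, 0, 0, 0.04]],
  ],
)

```text
time_s: 8.17
ee_pos: [448.4, -57.9, 100.7]
ee_rot: [179.7, -0.3, 82.5]
force: [5.7, 14.6, 1.4]
gripper_width: 39.9
```

```bash
python3 - <<'E'
from h import *
s=env.state();print(s['time_s'],s['ee_pos'],s['force'],s['torque'],inT(s['ee_pos']))
E
```

```text
8.1667 [448.3672743  -57.87185363 100.7285705 ] [ 5.70625558 14.63515149  1.37720028] [ 2.34781551 -0.811627    0.45007381] [   4.89459697 -140.60098002]
```

jog_arm(
  deltas=[
    [[0.002, 0, 0, 0, 0.04], [0.006, 0, 0, 0, 0.04], [0.014, 0, 0, 0, 0.04], [0.025, 0, 0, 0, 0.04], [0.045, 0, -0.02, 0, 0.06], [0.075, 0, -0.05, 0, 0.09], [0.11, 0, -0.08, 0, 0.09], [0.14, 0, -0.09, 0, 0.09], [0.155, 0, -0.09, 0, 0.09], [0.16, 0, -0.09, 0, 0.09], [0.16, 0, -0.09, 0, 0.09]],
  ],
)

```text
time_s: 9.08
ee_pos: [466.0, 99.2, 189.5]
ee_rot: [-179.9, 0.0, 82.8]
force: [0.1, 0.2, 0.1]
gripper_width: 83.7
```

```bash
python3 - <<'E'
from h import *
s=env.state();print(s['time_s'],s['ee_pos'],s['force'],s['gripper_width'],inT(s['ee_pos']))
save('top','t6.png',(270,190,370,265),8);save('scene','s6.png',(180,100,280,175),8)
E
```

```text
9.0833 [466.02882404  99.21742885 189.53940335] [0.07904055 0.17510004 0.0536909 ] 83.69629004592272 [ 2.31456927 17.45697285]
```

View pics/t6.png

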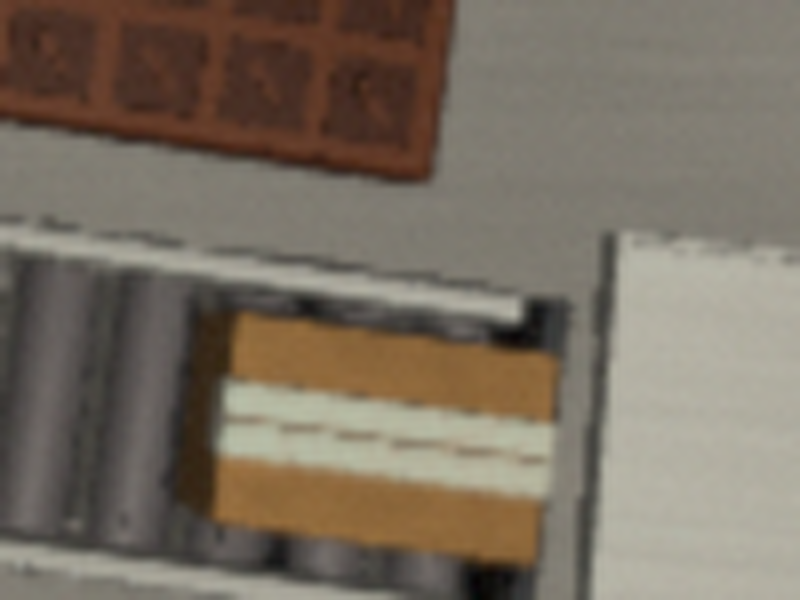

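View pics/s6.png

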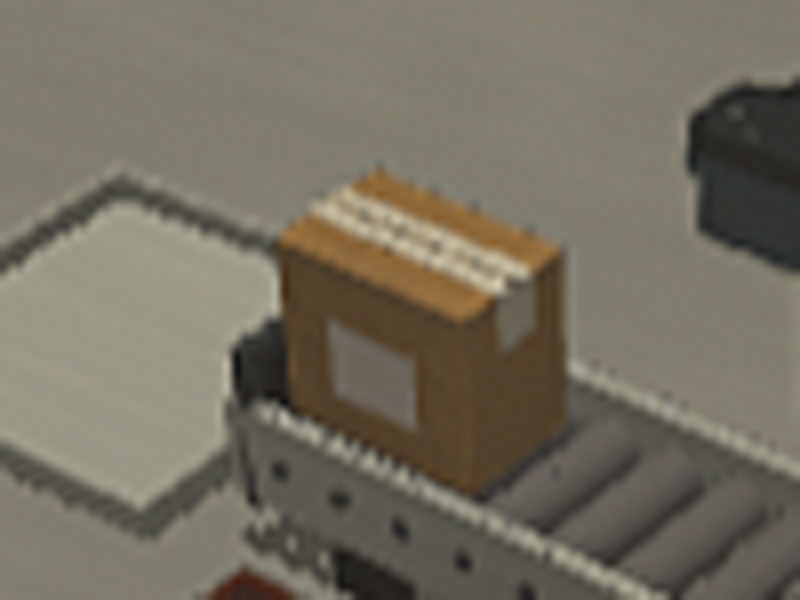

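```bash
python3 - <<'E'
from h import *
P=[inT(C(x,y,137,o=(270,190),s=8)) for x,y in [(236,312),(559,354),(533,567),(213,521)]]
print(np.round(P,1),np.mean(P,0))
for i in range(4):
    d=P[(i+1)%4]-P[i];print(np.degrees(np.arctan2(d[1],d[0])))
P=[ray('scene',(x+.5)/8-.5+180,(y+.5)/8-.5+100,137) for x,y in[(282,240),(376,172),(565,250),(463,322)]]
P=[inT(p) for p in P];print(np.round(P,1),np.mean(P,0))
for i in range(4):
    d=P[(i+1)%4]-P[i];print(np.degrees(np.arctan2(d[1],d[0])))
E
```

```text
[[  33.1 -157.8]
 [  34.3 -247.1]
 [ -23.8 -247. ]
 [ -23.8 -159. ]] [   4.94741865 -202.73228754]
-89.20341972117296
179.96215345300723
89.97720639771126
1.2057535154767263
[[  34.6 -242.3]
 [ -21.1 -245.8]
 [ -22.7 -156.5]
 [  34.6 -156.5]] [   6.35524376 -200.25132391]
-176.38264615637763
90.99188478115609
0.00957072599495444
-90.04865251903969
```

```bash
python3 - <<'E'
from h import *
im=env.grab_frame('top')[:,:,::-1]; s=8;o=np.array([290,195])
c=cv2.resize(im[195:270,290:390],None,fx=s,fy=s,interpolation=cv2.INTER_CUBIC)
def q(x,y,z): return tuple(int(round(v)) for v in ((proj('top',[*T(x,y),z])-o+.5)*s-.5))
for y,z,col in[(-251,92,(0,255,0)),(-251,67,(255,0,255)),(-257,92,(0,255,255))]:
    cv2.line(c,q(-50,y,z),q(50,y,z),col,1)
cv2.imwrite('pics/t7.png',c)
im=env.grab_frame('scene')[:,:,::-1]; o=np.array([180,110])
c=cv2.resize(im[110:185,180:280],None,fx=s,fy=s,interpolation=cv2.INTER_CUBIC)
def q(x,y,z): return tuple(int(round(v)) for v in ((proj('scene',[*T(x,y),z])-o+.5)*s-.5))
for y,z,col in[(-251,92,(0,255,0)),(-251,67,(255,0,255)),(-257,92,(0,255,255))]:
    cv2.line(c,q(-50,y,z),q(50,y,z),col,1)
for x in(-50,50): cv2.line(c,q(x,-251,67),q(x,0,67),(255,0,0),1)
cv2.imwrite('pics/s7.png',c)
E
```

```text
(no output)
```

View pics/t7.png

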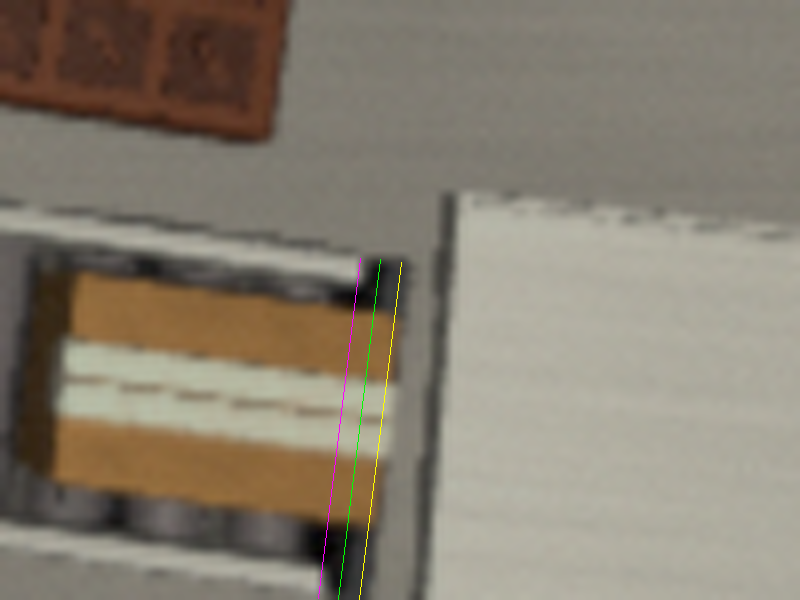

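View pics/s7.png

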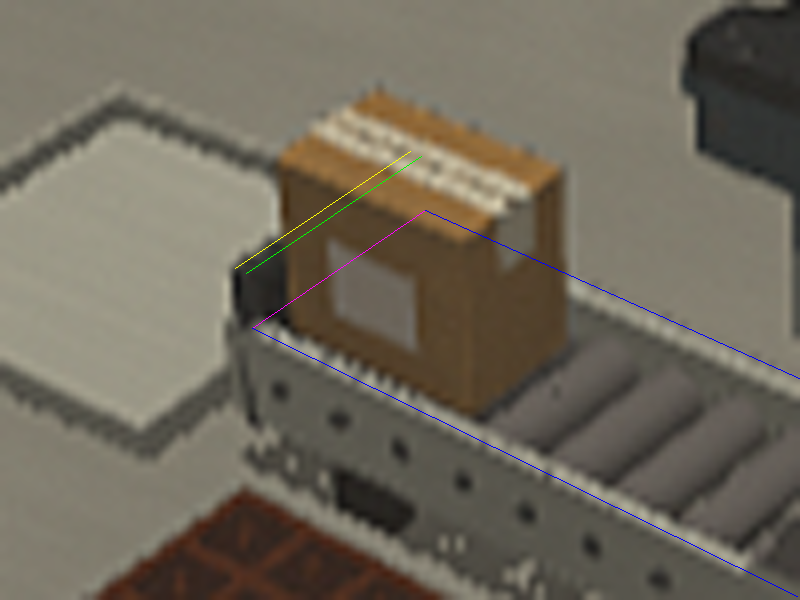

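The cameras put the carton within about 3 mm of the modelled stop position, which is their error. To rule out a rebound I'll touch it again gently and compare the contact position with the -140.6 mm reached earlier.

jog_arm(
  deltas=[
    [[-0.01, 0, 0.01, 0, 0.04], [-0.035, 0, 0.03, 0, 0.04], [-0.065, 0, 0.05, 0, 0.04], [-0.095, 0, 0.07, 0, 0.04], [-0.115, 0, 0.085, 0, 0.04], [-0.13, 0, 0.09, 0, 0.04], [-0.14, 0, 0.09, 0, 0.04], [-0.147, 0, 0.09, 0, 0.04], [-0.151, 0, 0.09, 0, 0.04], [-0.153, 0, 0.09, 0, 0.04], [-0.154, 0, 0.09, 0, 0.04], [-0.155, 0, 0.09, 0, 0.04], [-0.155, 0, 0.09, 0, 0.04]],
  ],
)

```text
time_s: 10.37
ee_pos: [447.0, -55.2, 100.2]
ee_rot: [180.0, -0.0, 82.7]
force: [0.1, -0.5, 0.1]
gripper_width: 39.9
```

jog_arm(
  deltas=[
    [[-0.0005, 0, 0, 0, 0.04], [-0.001, 0, 0, 0, 0.04], [-0.001, 0, 0, 0, 0.04]],
  ],
)

```text
time_s: 10.62
ee_pos: [446.7, -56.3, 100.0]
ee_rot: [180.0, -0.0, 82.7]
force: [-0.8, -0.1, -0.3]
gripper_width: 40.3
```

jog_arm(
  deltas=[
    [[-0.0005, 0, 0, 0, 0.04], [-0.001, 0, 0, 0, 0.04], [-0.001, 0, 0, 0, 0.04]],
  ],
)

```text
time_s: 10.87
ee_pos: [446.8, -57.3, 100.0]
ee_rot: [180.0, -0.0, 82.6]
force: [0.3, 1.4, 0.6]
gripper_width: 40.2
```

jog_arm(
  deltas=[
    [[-0.0005, 0, 0, 0, 0.04], [-0.001, 0, 0, 0, 0.04], [-0.001, 0, 0, 0, 0.04]],
  ],
)

```text
time_s: 11.12
ee_pos: [446.9, -57.5, 100.1]
ee_rot: [180.0, -0.1, 82.6]
force: [1.0, 5.8, 1.7]
gripper_width: 40.0
```

```bash
python3 - <<'E'
from h import *
s=env.state();print(s['time_s'],s['ee_pos'],s['force'],s['torque'],inT(s['ee_pos']))
E
```

```text
11.1167 [446.86650797 -57.48456944 100.12932736] [1.00890942 5.79560898 1.73532035] [ 0.85774692 -0.2189418   0.21202829] [   3.35661684 -140.40887134]
```

Contact came again at -140.4 mm and is rigid, so the carton sits against the stop and did not rebound. Next I back off, open, straddle it and grip.

jog_arm(
  deltas=[
    [[0.001, 0, 0, 0, 0.04], [0.003, 0, 0, 0, 0.04], [0.008, 0, 0, 0, 0.04], [0.016, 0.001, 0, 0, 0.04], [0.026, 0.002, 0, 0, 0.05], [0.03, 0.002, 0, 0, 0.08], [0.03, 0.002, 0, 0, 0.091], [0.03, 0.002, 0, 0, 0.091], [0.03, 0.002, 0, 0, 0.091], [0.03, 0.002, 0, 0, 0.091], [0.03, 0.002, 0, 0, 0.091]],
  ],
)

```text
time_s: 12.03
ee_pos: [452.1, -29.2, 100.0]
ee_rot: [180.0, 0.0, 82.6]
force: [0.4, -0.2, 0.1]
gripper_width: 83.7
```

jog_arm(
  deltas=[
    [[-0.004, 0, 0, 0, 0.091], [-0.014, 0, 0, 0, 0.091], [-0.028, 0, 0, 0, 0.091], [-0.042, 0, 0, 0, 0.091], [-0.056, 0, 0, 0, 0.091], [-0.07, 0, 0, 0, 0.091], [-0.082, 0, 0, 0, 0.091], [-0.09, 0, 0, 0, 0.091], [-0.0925, 0, 0, 0, 0.091], [-0.0925, 0, 0, 0, 0.091]],
  ],
)

```text
time_s: 12.87
ee_pos: [440.2, -121.5, 99.9]
ee_rot: [-180.0, -0.0, 82.6]
force: [-0.3, 0.2, 0.2]
gripper_width: 90.8
```

```bash
python3 - <<'E'
from h import *
s=env.state();print(s['time_s'],s['ee_pos'],s['force'],s['gripper_width'],inT(s['ee_pos']))
save('scene','s8.png',(170,80,290,170),6.5)
E
```

```text
12.8667 [ 440.15603866 -121.5395757    99.92172894] [-0.33332753  0.21849329  0.15811597] 90.77576141212535 [   4.89585289 -204.79602051]
```

View pics/s8.png

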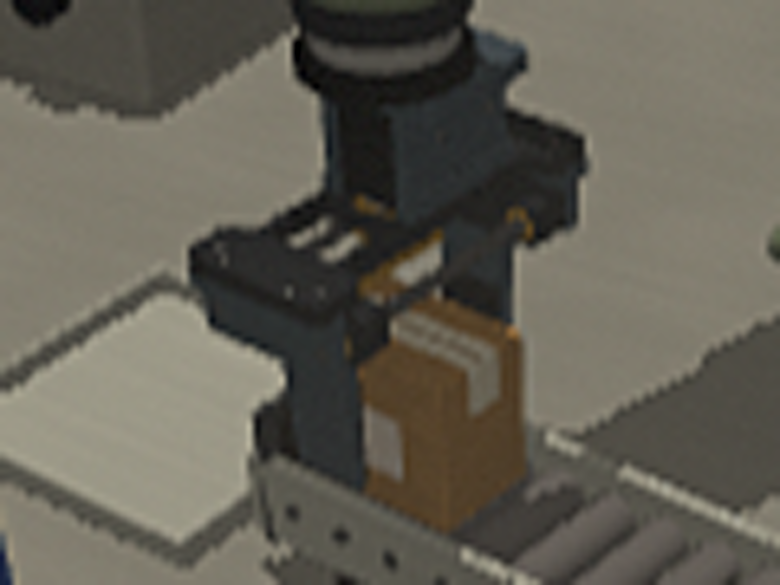

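The fingers straddle the carton with no contact. The next move closes them at 25 N.

jog_arm(
  deltas=[
    [[0, 0, 0, 0, 0.075], [0, 0, 0, 0, 0.065], [0, 0, 0, 0, 0.06], [0, 0, 0, 0, 0.05], [0, 0, 0, 0, 0.05], [0, 0, 0, 0, 0.05], [0, 0, 0, 0, 0.05], [0, 0, 0, 0, 0.05], [0, 0, 0, 0, 0.05]],
  ],
  grip_force=25,
)

```text
time_s: 13.67
ee_pos: [440.4, -120.5, 100.0]
ee_rot: [180.0, -0.0, 82.6]
force: [-0.5, 2.2, 1.2]
gripper_width: 57.6
```

jog_arm(
  deltas=[
    [[0.001, 0, -0.003, 0, 0.05], [0.001, 0, -0.01, 0, 0.05], [0.001, 0, -0.022, 0, 0.05], [0.001, 0, -0.038, 0, 0.05], [0.001, 0, -0.056, 0, 0.05], [0.001, 0, -0.074, 0, 0.05], [0.001, 0, -0.092, 0, 0.05], [0.001, 0, -0.106, 0, 0.05], [0.001, 0, -0.115, 0, 0.05], [0.001, 0, -0.12, 0, 0.05], [0.001, 0, -0.12, 0, 0.05], [0.001, 0, -0.12, 0, 0.05]],
  ],
)

```text
time_s: 14.67
ee_pos: [440.0, -119.7, 219.4]
ee_rot: [-179.9, -0.0, 82.6]
force: [-0.3, -0.7, -4.2]
gripper_width: 58.0
```

```bash
python3 - <<'E'
from h import *
s=env.state();print(s['time_s'],s['ee_pos'],s['ee_rot'],s['force'],s['gripper_width'],inT(s['ee_pos']))
save('scene','s9.png',(130,40,330,190),4)
save('top','t9.png',(250,160,450,310),4)
E
```

```text
14.6667 [ 440.00898378 -119.7253265   219.38160619] [-1.79934446e+02 -9.44667151e-03  8.26389287e+01] [-0.29431254 -0.6796871  -4.15738414] 57.98497969696925 [   4.51790916 -203.01549142]
```

View pics/s9.png

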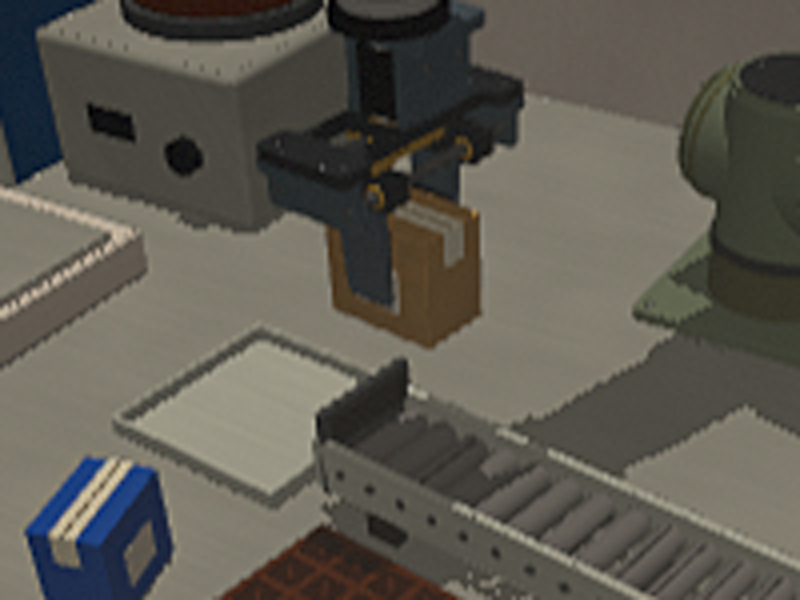

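View pics/t9.png

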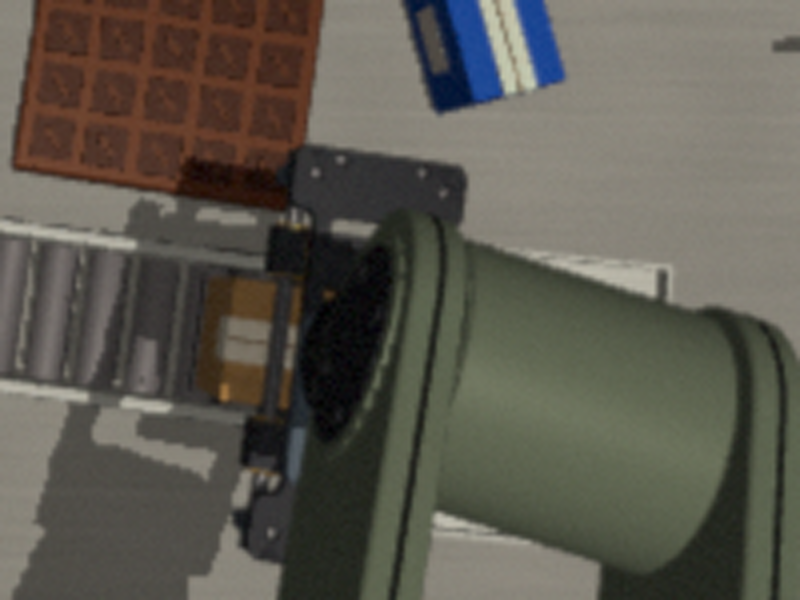

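```bash
python3 - <<'E'
from h import *
print(delta([440,-119.7,220],82.65,[402,-298,220],82.65))
E
```

```text
(array([-0.1817, -0.0149, -0.    ]), -0.0)
```

jog_arm(
  deltas=[
    [[-0.004, 0, 0, 0, 0.05], [-0.014, -0.001, 0, 0, 0.05], [-0.03, -0.003, 0, 0, 0.05], [-0.05, -0.004, 0, 0, 0.05], [-0.07, -0.006, 0, 0, 0.05], [-0.09, -0.008, 0, 0, 0.05], [-0.11, -0.009, 0, 0, 0.05], [-0.13, -0.011, 0, 0, 0.05], [-0.15, -0.012, 0, 0, 0.05], [-0.166, -0.014, 0, 0, 0.05], [-0.176, -0.015, 0, 0, 0.05], [-0.182, -0.015, 0, 0, 0.05], [-0.182, -0.015, 0, 0, 0.05], [-0.182, -0.015, 0, 0, 0.05]],
  ],
)

```text
time_s: 15.93
ee_pos: [402.1, -298.1, 219.7]
ee_rot: [-180.0, -0.1, 82.6]
force: [0.5, 0.4, -4.4]
gripper_width: 57.8
```

jog_arm(
  deltas=[
    [[0, 0, 0.005, 0, 0.05], [0, 0, 0.015, 0, 0.05], [0, 0, 0.03, 0, 0.05], [0, 0, 0.048, 0, 0.05], [0, 0, 0.066, 0, 0.05], [0, 0, 0.084, 0, 0.05], [0, 0, 0.1, 0, 0.05], [0, 0, 0.114, 0, 0.05], [0, 0, 0.125, 0, 0.05], [0, 0, 0.134, 0, 0.05], [0, 0, 0.14, 0, 0.05], [0, 0, 0.144, 0, 0.05], [0, 0, 0.144, 0, 0.05], [0, 0, 0.144, 0, 0.05]],
  ],
)

```text
time_s: 17.1
ee_pos: [402.5, -298.4, 76.1]
ee_rot: [180.0, 0.0, 82.6]
force: [-0.1, -0.5, -3.6]
gripper_width: 57.5
```

```bash
python3 - <<'E'
from h import *
s=env.state();print(s['time_s'],s['ee_pos'],s['ee_rot'],s['force'],s['gripper_width'])
save('scene','s10.png',(110,60,310,210),4)
save('top','t10.png',(270,160,470,310),4)
E
```

```text
17.1 [ 402.53689119 -298.41831524   76.10056258] [1.79971459e+02 8.84252171e-03 8.26483651e+01] [-0.05996485 -0.49595374 -3.64831505] 57.49995919769954
```

View pics/s10.png

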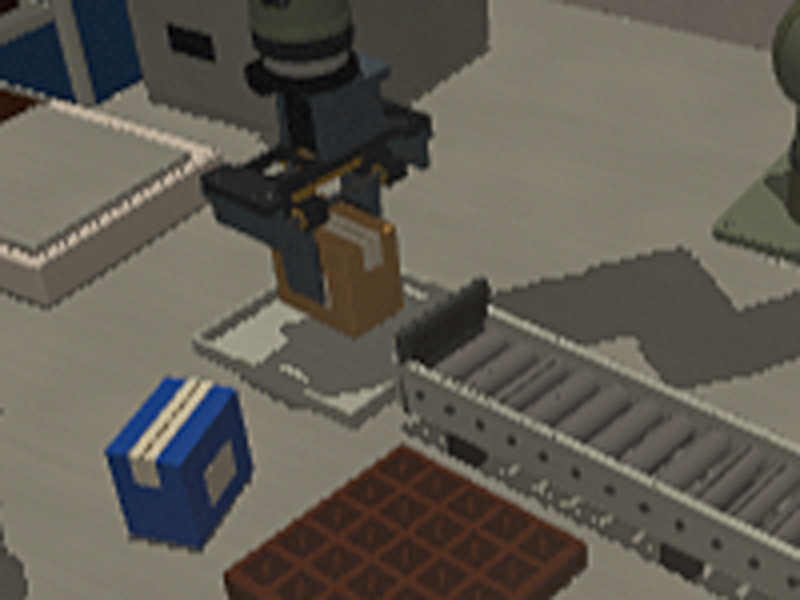

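View pics/t10.png

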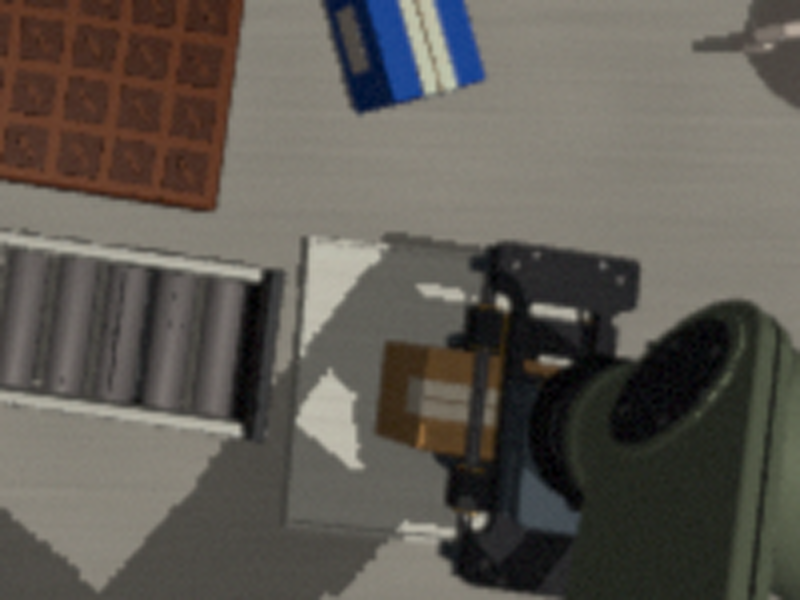

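The carton hangs over the tray, about 30 mm above the floor and upright. I'll lower it slowly until the weight comes off the wrist.

jog_arm(
  deltas=[
    [[0, 0, 0.003, 0, 0.05], [0, 0, 0.007, 0, 0.05], [0, 0, 0.012, 0, 0.05], [0, 0, 0.017, 0, 0.05], [0, 0, 0.021, 0, 0.05], [0, 0, 0.024, 0, 0.05], [0, 0, 0.026, 0, 0.05], [0, 0, 0.027, 0, 0.05], [0, 0, 0.027, 0, 0.05]],
  ],
)

```text
time_s: 17.95
ee_pos: [402.2, -298.3, 48.6]
ee_rot: [-180.0, -0.0, 82.6]
force: [0.7, 0.0, -3.8]
gripper_width: 57.9
```

jog_arm(
  deltas=[
    [[0, 0, 0.0005, 0, 0.05], [0, 0, 0.001, 0, 0.05], [0, 0, 0.0015, 0, 0.05], [0, 0, 0.002, 0, 0.05], [0, 0, 0.002, 0, 0.05]],
  ],
)

```text
time_s: 18.37
ee_pos: [402.3, -298.4, 46.9]
ee_rot: [180.0, -0.0, 82.6]
force: [0.6, -0.6, -4.3]
gripper_width: 57.6
```

jog_arm(
  deltas=[
    [[0, 0, 0.0005, 0, 0.05], [0, 0, 0.001, 0, 0.05], [0, 0, 0.001, 0, 0.05]],
  ],
)

```text
time_s: 18.62
ee_pos: [402.4, -298.4, 46.0]
ee_rot: [180.0, 0.0, 82.6]
force: [-0.6, 0.8, -3.1]
gripper_width: 57.7
```

jog_arm(
  deltas=[
    [[0, 0, 0.0003, 0, 0.05], [0, 0, 0.0006, 0, 0.05], [0, 0, 0.0006, 0, 0.05]],
  ],
)

```text
time_s: 18.87
ee_pos: [402.4, -298.4, 46.0]
ee_rot: [180.0, 0.0, 82.6]
force: [-1.2, 0.7, 4.9]
gripper_width: 58.0
```

jog_arm(
  deltas=[
    [[0, 0, 0.0003, 0, 0.05], [0, 0, 0.0006, 0, 0.05], [0, 0, 0.0006, 0, 0.05]],
  ],
)

```text
time_s: 19.12
ee_pos: [402.3, -298.4, 46.0]
ee_rot: [180.0, 0.0, 82.6]
force: [-3.6, 1.3, 10.0]
gripper_width: 57.8
```

It is seated at z = 46. I'll ease the press off, open slowly and withdraw straight up.

jog_arm(
  deltas=[
    [[0, 0, -0.0006, 0, 0.05], [0, 0, -0.0009, 0, 0.05], [0, 0, -0.0009, 0, 0.06], [0, 0, -0.0009, 0, 0.065], [0, 0, -0.0009, 0, 0.075], [0, 0, -0.0009, 0, 0.09], [0, 0, -0.0009, 0, 0.09], [0, 0, -0.0009, 0, 0.09], [0, 0, -0.0009, 0, 0.09], [0, 0, -0.0009, 0, 0.09], [0, 0, -0.0009, 0, 0.09]],
  ],
)

```text
time_s: 20.03
ee_pos: [402.2, -298.4, 45.6]
ee_rot: [-180.0, -0.0, 82.6]
force: [-0.3, -0.8, -0.9]
gripper_width: 90.0
```

jog_arm(
  deltas=[
    [[0, 0, -0.005, 0, 0.09], [0, 0, -0.015, 0, 0.09], [0, 0, -0.03, 0, 0.09], [0, 0, -0.05, 0, 0.09], [0, 0, -0.07, 0, 0.09], [0, 0, -0.09, 0, 0.09], [0, 0, -0.12, 0, 0.09], [0.03, 0, -0.15, 0, 0.09], [0.06, 0, -0.18, 0, 0.09], [0.1, 0, -0.2, 0, 0.09], [0.14, 0, -0.21, 0, 0.09], [0.18, 0, -0.22, 0, 0.09], [0.22, 0, -0.22, 0, 0.09], [0.25, 0, -0.22, 0, 0.09], [0.27, 0, -0.22, 0, 0.09], [0.28, 0, -0.22, 0, 0.09], [0.28, 0, -0.22, 0, 0.09]],
  ],
)

```text
time_s: 21.45
ee_pos: [438.2, -19.3, 266.4]
ee_rot: [179.9, -0.0, 82.8]
force: [-0.2, -0.1, 0.4]
gripper_width: 90.1
```

```bash
python3 - <<'E'
from h import *
s=env.state();print(s['time_s'],s['ee_pos'],s['force'],s['gripper_width'])
save('scene','s11.png',s=1.5)
save('top','t11.png',s=1.5)
for d in env.look_for('top','low_carton'): print(d)
E
```

```text
21.45 [438.17509797 -19.29704479 266.3852227 ] [-0.19727171 -0.09944978  0.42697741] 90.0636023127364
{'xyz': [490.4, 287.1, 90.3], 'conf': 0.97}
```

View pics/s11.png

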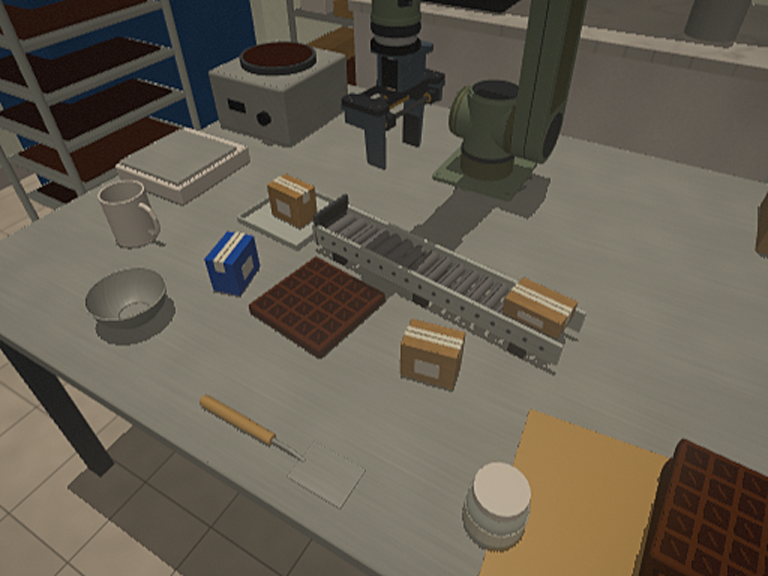

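View pics/t11.png

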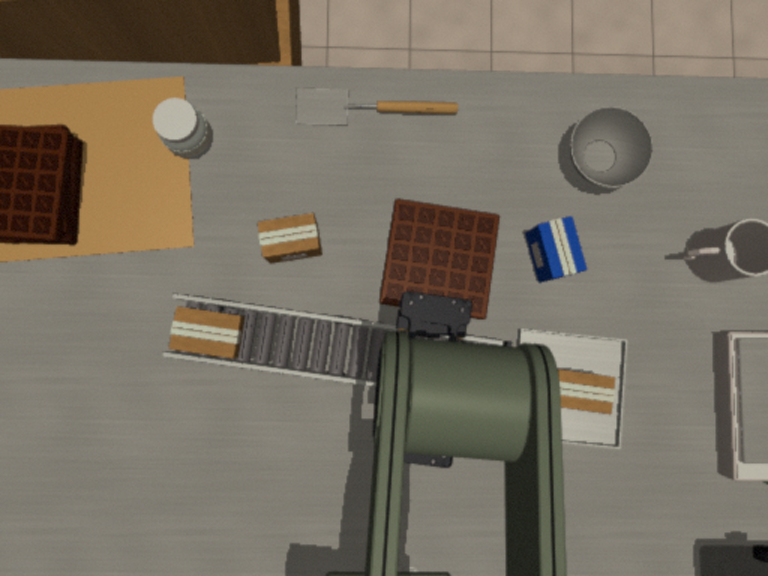

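The scene view shows the carton upright inside the tray at (291,205). In the top view it is at about (585,390) and inside the rim. The low carton is still at (205,332), and the robot touches nothing.

```bash
python3 - <<'E'
from h import *
print(env.job_done())
E
```

```text
the job is handed in; nothing more can be done
None
```

The tall carton went along the rollers to the end stop and now stands upright in the aluminium tray, released. I handed the job in at about 21.5 s.

**What I did:**
- I pushed the carton along the rollers with the fingers half open, without gripping or lifting it, until it was flush against the stop.
- I then gripped it across its 58 mm side at 25 N and raised it 120 mm. After moving it over the tray I lowered it until the floor took the weight. That pressed it to about 10 N, which I eased off before opening the fingers and withdrawing.

**Last checks:**
- **At the stop:** the contact was rigid at about 15 N. A second gentle touch met the carton within 0.2 mm of the same place, so it had not bounced back.
- **In the tray:** it touched down at the expected height, and the final pictures show it upright inside the rim.
- **Other objects:** the low carton is at the same pixels as before, and nothing else looks moved.

**One disagreement:** at the stop, the cameras put the carton 3 to 6 mm short of the nominal touching position. I took this as error in the calibration and in my pixel readings, and relied on the contact force and the carton sitting square to the stop.

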